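Check a serving spoon in the clamp nest and stand it in the canister

TASK

Check the round-bowled serving spoon at the shop counter: lay it flat in the nest, its handle in both channels with the handle end by the end stop and the bowl out past the other channel, and let go. Swing the clamp arm over centre down onto the handle and let go so that the clamp holds the spoon by itself for a second, then swing the arm all the way back open with the spoon still lying in the nest. Finally take the spoon out and stand it in the open steel canister, handle down and bowl up, leaving the clamp open, the canister on its base, and the lidded tin and the turner undisturbed.

Things in the scene. Friction and masses are not known exactly. Their poses are not given: they have to be found in the camera images.
- spoon: Serving spoon, 205 mm long, 90 g, lying right way up at the start. Origin on its underside, 95 mm from the handle end, near the centre of mass; +x points to the bowl, z up out of the bowl. Black handle 18 mm wide, 16 mm high, x -95 to +25 mm; steel neck 12 mm wide, z 2 to 14 mm, to x = +57; round steel bowl 60 mm diameter, 15 mm high, centred at x = +80 mm.
- spoon_end (a point): Centre of the spoon's handle end face, at (-95, 0, 8) mm in the spoon's frame.
- nest: Check nest fixed to the counter: grey base plate 165 x 195 mm, 12 mm thick (x -117 to +47, y -130 to +65 mm), origin on the counter surface. Two aluminium blocks, 56 mm wide in y, have an open-topped channel along nest x: 28 mm wide, floor 55 mm and walls 66 mm above the counter. Long block x -97 to -50 mm, short block x +30 to +43 mm; the 80 mm gap between is free for fingers.
- nest_seat (a point): On the channel floor line, (0, 0, 55) mm in the nest's frame, axes as the nest's. The seated spoon's origin belongs here, its +x along nest +x.
- nest_stop (a point): Inner face of the end stop of the long block, at (-100, 0, 60) mm in the nest's frame; the stop is 66 mm high. The seated handle end lies about 5 mm from it.
- clamp (a joint): Angle of the clamp arm, rad. 0: arm level, foot on a seated spoon's handle; 1.57: upright; 1.95: fully open, leaning back on its stop (the start); -0.12: shut with nothing under the foot. A spring works over centre: above 1.0 it drives the arm open, below 1.0 it drives it shut (about 5 N at the grip at either end).
- clamp_hinge (a point): Clamp hinge axis, at (-70, -75, 95) mm in the nest's frame; the axis runs along nest x. The arm points to nest +y when shut and swings up and back to -y as it opens. Two steel bracket plates stand beside it to 107 mm above the counter (nest x -85 to -55, y -94 to -62 mm).
- clamp_knob (a point): Centre of the black barrel grip at the end of the steel clamp arm, 135 mm from the hinge axis: a cross-wise cylinder 30 mm in diameter, 36 mm long along nest x, flat ends (arm 14 x 12 mm in section). About 95 mm above the counter when shut, 220 mm when open.
- clamp_foot (a point): Underside of the clamp's 18 mm rubber foot, 75 mm along the arm from the hinge and 24 mm to its lower side; it comes down at (-70, 0, 71) mm in the nest's frame.
- canister: Empty open steel canister, outside diameter 80 mm, height 78 mm, wall 3 mm, inner floor 4 mm up, 0.45 kg, loose. Origin at the centre of its underside.
- tin: Closed steel tin with a lid and small knob, 84 mm diameter, 94 mm high; a bystander, not the canister. Origin at the centre of its underside.
- turner: Turner with the same handle as the spoon but a flat square-cornered blade, 232 mm long, lying on the counter; a bystander. Origin on its underside 95 mm from the handle end, +x to the blade.
Things that resemble listed ones, but are neither listed nor needed, are in the scene too. Leave any blue or purple look-alike of the spoon alone.

How it is judged:
On the way, in this order (a step that is already met when the one before it is completed fails the run):
1. the spoon lies in both channels of the nest, bowl past the short block, let go, with the clamp still open (z of spoon in the frame of nest_seat between -0.006 and 0.006 m and x of spoon in the frame of nest_seat between -0.02 and 0.02 m and y of spoon in the frame of nest_seat between -0.01 and 0.01 m and x of spoon_end in the frame of nest_seat below -0.05 m and angle between the x axis of spoon and the x axis of nest, either way round below 0.12 rad and contact force between the fingers and nest below 0.3 N and contact force between the fingers and spoon below 0.3 N and value of joint clamp above 1.5 rad), for 0.2 s.
2. the clamp arm is shut on the seated spoon and holds it without the hand (z of spoon in the frame of nest_seat between -0.006 and 0.006 m and x of spoon in the frame of nest_seat between -0.02 and 0.02 m and y of spoon in the frame of nest_seat between -0.01 and 0.01 m and x of spoon_end in the frame of nest_seat below -0.05 m and angle between the x axis of spoon and the x axis of nest, either way round below 0.12 rad and contact force between the fingers and nest below 0.3 N and contact force between the fingers and spoon below 0.3 N and value of joint clamp between -0.06 and 0.1 rad), for 0.5 s.
3. the clamp arm is swung back open with the spoon still lying in the nest (z of spoon in the frame of nest_seat between -0.006 and 0.006 m and x of spoon in the frame of nest_seat between -0.02 and 0.02 m and y of spoon in the frame of nest_seat between -0.01 and 0.01 m and x of spoon_end in the frame of nest_seat below -0.05 m and angle between the x axis of spoon and the x axis of nest, either way round below 0.12 rad and value of joint clamp above 1.75 rad), for 0.2 s.
At the end, for the whole second after the job is handed in: The spoon stands in the canister: handle end inside within 40 mm of the canister's axis and no more than 35 mm above its underside, bowl up, leaning at most 0.85 rad, let go; the canister stands on its base (tilt under 0.1 rad) on the counter; the clamp arm is open (above 1.75 rad) (horizontal distance between spoon_end and canister below 0.04 m and z of spoon_end in the frame of canister between 0 and 0.035 m and angle between spoon's own x axis and vertical below 0.85 rad and angle between canister's own z axis and vertical below 0.1 rad and height (world z) of canister below 0.01 m and contact force between the fingers and spoon below 0.1 N and value of joint clamp above 1.75 rad); the robot touches nothing.
It fails at once if the tin is pushed more than 50 mm or knocked over (distance of tin from where it was at the start of the episode above 0.05 m or angle between tin's own z axis and vertical above 0.5 rad).
It fails at once if the turner is pushed more than 50 mm or knocked over (distance of turner from where it was at the start of the episode above 0.05 m or angle between turner's own z axis and vertical above 0.5 rad).
It also fails if it takes over 72 s, if anything falls off the work surface, if the arm or the gripper's body presses on something with over 40 N, if the wrist force passes 120 N, or if a joint passes its speed limit or range.

ROBOT

A 7-joint arm with a two-finger parallel gripper is mounted at the origin on the work surface. World frame = base frame: x ahead of the robot, y to its left, z up, the work surface at z = 0. Lengths are in m, angles in rad, forces in N, time in s.
With the tool pointing down it reaches from about 0.4 to 0.9 m from the base axis. Payload 5.5 kg.
Tool frame: the origin (TCP) lies between the finger pads; the fingertips stand 14 mm ahead of it and the grasp point (between the pads) lies 5 mm behind it; z points along the fingers, y is the line along which they close (so a half turn about z gives the same grasp; the last joint's range is limited). The gripper opens to 92 mm and grips with 3 to 60 N. Pads are 19 mm wide; open, the fingers measure 130 mm over their backs; the gripper's body (75 mm by 190 mm) begins 47 mm behind the grasp point.
Start: joints at [-1.031, 0.501, -0.427, 1.55, 0.221, 1.138, -0.21], TCP at [0.178, 0.625, 0.241] pointing down, gripper open.
Joint ranges: [-2.88, 2.88], [-0.31, 2.03], [-1.54, 1.56], [0.2, 2.42], [-1.41, 4.55], [0.19, 2.02], [-2.57, 2.57]. Speed limits (rad/s): [2.57, 2.57, 3.14, 3.14, 3.14, 3.14, 3.14].

INTERFACE

Orientations are given as [roll, pitch, yaw] about the fixed x, y, z axes, in that order (R = Rz(yaw) Ry(pitch) Rx(roll)).
In Python, from cell import r gives the robot as it stands.
- The arm moves only by the tool move_arm, never from a script. Its argument "motion" is a list of rows, each a list of 7 numbers: the turn, a rotation vector about the tool's x, y, z in units of 0.08 rad (1.0 is 0.08 rad), then the shift along the tool's x, y, z in units of 5 cm (1.0 is 5 cm), then the finger opening in mm, from 0 to 91.8. In form: [[ax, ay, az, x, y, z, claw], ...]. A call has 1 to 10 rows; each row shifts and turns the commanded pose from where the row before left it, along the tool's axes as they then stand; what a row does not reach is not made up. A row lasts 1/8 s, in which the tool goes at most 62.5 mm and 10.7 degrees, less where a joint would pass 70% of its speed; a pose out of reach is approached as far as the arm can. A call with a number of a shift or a turn outside -1 to 1 is refused whole. A call with a gripper value outside its range is refused whole. The fingers move at their own pace and stop on an object; "newtons" is the grip in N (left out, the last holds). Time passes only in rows, so rows that do not move let the fingers close. It gives the time, the measured TCP pose, the force, the opening and the grip force at its end, in the units of the state.
- r.state(): the state, without advancing time (a new reading comes with each control period).
- r.snapshot(name): name is "side" or "top"; returns the picture (384x512x3 uint8, blue, green, red); there is no depth.
- r.camera_params(name): a dict with "fovy" (degrees; the focal length in pixels is half the picture's height over the tangent of half this angle, whatever the lens; pixels are square), "cx", "cy" (the principal point, pixels), "cam_to_world" (4x4, takes a point from camera to world coordinates). Camera axes: x right, y down, z forward; pixel columns grow to the right and rows downward; lengths in m; the calibration is good to about 2 mm. A picture is of the moment at which its call begins. camera_params takes no time and is no camera call.
- r.close_job(): hands the job in; it is judged then, once.
Trained networks look in the newest picture that a camera, given by its name, has taken for a name from the list of things; names that differ only in an ending like _2 or _b are one class to them, and where a whole thing is asked for, a point or a joint stands for the part that bears it (a point fixed in the world has none). Each returns a list of dicts, best first, with "p" (0 to 1); they miss things now and then, are a little off and sometimes report something else, mostly with a low value. They report only what shows in the picture. A call takes as long as a camera call. They do not tell look-alikes from the thing itself.
- r.spot_in(camera, label): "point" ([x, y, z] in m, in world coordinates, good to about 4 mm: the middle of the surface that is visible of it).
- r.trace(camera, label): "region" (384x512 bool, what is visible of it).
- r.spot_point(camera, label): "point" ([x, y, z] in m, in world coordinates, good to about 4 mm: a listed point, or the origin of a listed thing).
The state is a dict: "time": time; "q": joint angles; "qvel": joint speeds; "joint_torque": joint torques, N m; "eef_pos": TCP position; "tool_rot": TCP orientation; "wrist_force": force on the tool from outside, world axes, zero at the start; "wrist_torque": the same for the moment, N m; "gripper_width": finger opening in m; "grip_force": force on a finger pad.
Only numpy, scipy, OpenCV 4.12 (cv2) and the standard library are available. Lean on these libraries where they do the work, as an engineer would, in place of code of your own. Each camera call takes 0.05 s, during which the arm holds its last target. There are 200 camera calls.

## Working session

There is one attempt and no reset: what is moved stays moved. The work goes in short steps, Python scripts to look and compute and a tool call to move; the robot and the scene stay as the last step left them, time stands still between calls to the robot, and variables do not carry over. Pictures are saved under pics/ and viewed, at most 10 in all, crops included, and the job is handed in when it is done.

Besides the shell and the picture viewer there is one more tool, called after "Request:" as a command line: name --pt "numbers of a row" for each row, then --argument value for the rest. move_arm: Moves the arm, as the interface text tells. Shifts and turns lie within -1 to 1; 1 stands for 5 cm of shift or 0.08 rad of turn. Its arguments: {"type":"object","properties":{"motion":{"type":"array"},"newtons":{"type":"number"}},"required":["motion"]}

```bash
mkdir -p pics; ls; cat > h.py <<'E'
import numpy as np, cv2
from cell import r
def ray(cam,u,v):
    p=r.camera_params(cam); f=192/np.tan(np.radians(p["fovy"])/2); T=np.array(p["cam_to_world"])
    d=T[:3,:3]@np.array([(u-p["cx"])/f,(v-p["cy"])/f,1]); return T[:3,3],d
def onz(cam,u,v,z):
    o,d=ray(cam,u,v); return o+d*(z-o[2])/d[2]
def proj(cam,P):
    p=r.camera_params(cam); f=192/np.tan(np.radians(p["fovy"])/2); T=np.array(p["cam_to_world"])
    c=T[:3,:3].T@(np.array(P)-T[:3,3]); return f*c[0]/c[2]+p["cx"],f*c[1]/c[2]+p["cy"]
def tri(a,ua,b,ub):
    (o1,d1),(o2,d2)=ray(a,*ua),ray(b,*ub)
    s=np.linalg.lstsq(np.c_[d1,-d2],o2-o1,rcond=None)[0]; return (o1+d1*s[0]+o2+d2*s[1])/2
E
python3 - <<'E'
from h import *
np.set_printoptions(precision=3,suppress=True)
ims=[]
for c in("side","top"):
    im=r.snapshot(c); ims.append(im); p=r.camera_params(c); print(c,p["fovy"],np.array(p["cam_to_world"]))
    for l in("spoon","spoon_end","nest","nest_seat","nest_stop","clamp_hinge","clamp_knob","canister","tin","turner"):
        print(l,[(np.round(d["point"],3).tolist(),round(d["p"],2)) for d in r.spot_point(c,l)])
    cv2.imwrite(f"pics/{c}.png",cv2.resize(im,(800,600)))
E
```

```text
pics
side 56.26209762272775 [[ 0.95  -0.203  0.237  0.219]
 [-0.312 -0.638  0.704 -0.62 ]
 [ 0.008 -0.743 -0.67   0.745]
 [ 0.     0.     0.     1.   ]]
spoon [([0.48, 0.3, 0.002], 0.86), ([0.243, 0.477, -0.001], 0.7)]
spoon_end [([0.521, 0.217, 0.008], 0.84), ([0.384, 0.236, 0.006], 0.68)]
nest [([0.526, -0.05, -0.001], 0.58)]
nest_seat []
nest_stop [([0.499, -0.14, 0.062], 0.73)]
clamp_hinge [([0.582, -0.137, 0.096], 0.97)]
clamp_knob [([0.625, -0.145, 0.222], 0.88)]
canister [([0.57, -0.308, -0.003], 0.59), ([0.648, 0.308, 0.001], 0.55)]
tin [([0.421, -0.318, -0.002], 0.97)]
turner [([0.648, 0.308, -0.0], 0.67)]
top 45.16191607415627 [[ 0.013 -0.997  0.081  0.335]
 [-1.    -0.015 -0.016  0.076]
 [ 0.018 -0.081 -0.997  1.407]
 [ 0.     0.     0.     1.   ]]
spoon [([0.291, 0.216, 0.001], 0.97), ([0.241, 0.476, 0.002], 0.7), ([0.483, 0.298, -0.006], 0.6)]
spoon_end [([0.383, 0.237, 0.007], 0.82), ([0.522, 0.215, 0.007], 0.74), ([0.176, 0.539, 0.006], 0.69)]
nest [([0.522, -0.046, -0.001], 0.71), ([0.418, -0.317, -0.0], 0.7), ([0.646, 0.309, -0.002], 0.23)]
nest_seat [([0.528, -0.049, 0.057], 0.97)]
nest_stop [([0.499, -0.142, 0.06], 0.92)]
clamp_hinge [([0.579, -0.129, 0.095], 0.84)]
clamp_knob [([0.631, -0.15, 0.22], 0.6)]
canister [([0.564, -0.304, 0.002], 0.96)]
tin [([0.419, -0.318, -0.001], 0.89), ([0.478, 0.297, -0.002], 0.43)]
turner [([0.645, 0.31, -0.003], 0.59), ([0.527, -0.048, 0.057], 0.35)]
```

```bash
ls pics
```

```text
side.png
top.png
```

View pics/side.png

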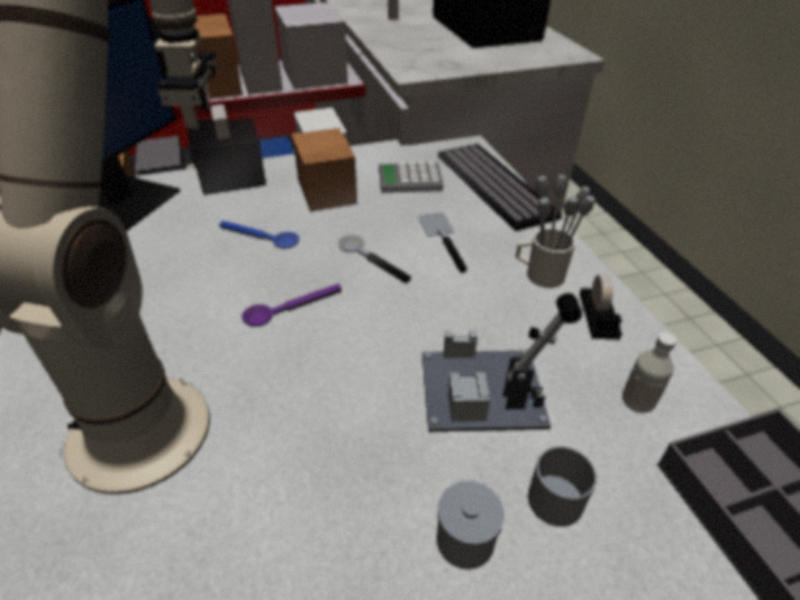

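View pics/top.png

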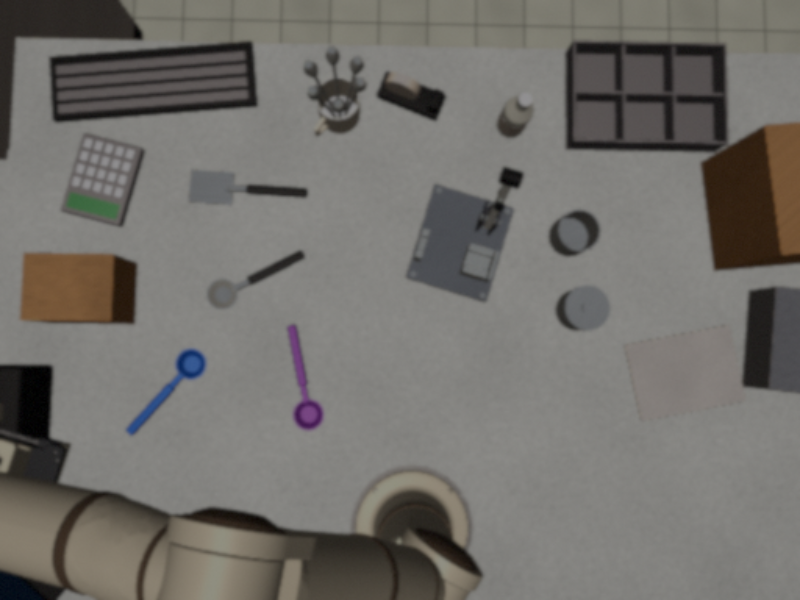

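Black-handled steel candidates, in the 800x600 views. Round bowl, grey: top (222,293), side (350,243). Turner with square blade: top (212,187), side (436,222). Blue spoon: top (160,390). Purple spoon: top (302,375). The grey spoon with the round bowl and black handle, handle end at top (302,254), fits. The open canister is at top (573,234); the tin, lidded with a knob, is at top (586,307). The nest is at top (460,245).

```bash
python3 - <<'E'
from h import *
np.set_printoptions(precision=4,suppress=True)
s=r.state(); print(s["eef_pos"],s["tool_rot"],s["gripper_width"],s["wrist_force"])
top=r.snapshot("top"); side=r.snapshot("side")
def dark(im,cam,x0,y0,x1,y1):   # full-res box
    g=cv2.cvtColor(im,cv2.COLOR_BGR2GRAY)[y0:y1,x0:x1]
    n,l,st,_=cv2.connectedComponentsWithStats((g<70).astype(np.uint8))
    k=1+np.argmax(st[1:,4]); p=np.argwhere(l==k)[:,::-1]+[x0,y0]
    c,(w,h),a=cv2.minAreaRect(p.astype(np.float32)); b=cv2.boxPoints((c,(w,h),a))
    e=sorted([(b[i]+b[(i+1)%4])/2 for i in range(4)],key=lambda m:-np.hypot(*(m-c)))[:2]
    return sorted([m.tolist() for m in e]),st[k,4]
t,na=dark(top,"top",140,150,210,195); d,nb=dark(side,"side",215,148,270,185)
print(t,na,d,nb)
# top: left=neck side, right=handle end ; side: left=neck,right=end
for i in(0,1): print("tri",tri("top",t[i],"side",d[i]), "z8 top",onz("top",*t[i],.012),"side",onz("side",*d[i],.010))
for c in("top","side"):
    for l in("canister","tin"):
        for q in r.trace(c,l)[:2]:
            print(c,l,round(q["p"],2),np.argwhere(q["region"]).mean(0)[::-1],q["region"].sum())
a=cv2.resize(top[140:205,120:220],(400,260),interpolation=cv2.INTER_CUBIC)
b=cv2.resize(top[100:200,255:345],(400,444)[0:2],interpolation=cv2.INTER_CUBIC)
c=cv2.resize(side[140:200,205:285],(400,300),interpolation=cv2.INTER_CUBIC)
cv=np.zeros((600,800,3),np.uint8); cv[:260,:400]=a; cv[265:565,:400]=c; cv[:444,400:]=b
cv2.imwrite("pics/crop.png",cv)
E
```

```text
[0.1776 0.6252 0.2407] [-3.1416 -0.      2.8648] 0.09198959121724623 [ 0.3449 -0.1663 -0.2933]
[[159.10003662109375, 179.1999969482422], [193.10003662109375, 162.1999969482422]] 186 [[235.54931640625, 163.10728454589844], [261.10296630859375, 178.8325958251953]] 131
tri [0.467  0.3199 0.01  ] z8 top [0.4695 0.319  0.012 ] side [0.4643 0.3203 0.01  ]
tri [0.5221 0.2183 0.0074] z8 top [0.5229 0.2175 0.012 ] side [0.5196 0.2156 0.01  ]
top canister 0.93 [366.7698 148.7198] 721
top canister 0.35 [321.5825 123.0593] 388
top tin 0.56 [372.2786 196.9925] 804
side canister 0.76 [359.0176 310.4755] 1817
```

View pics/crop.png

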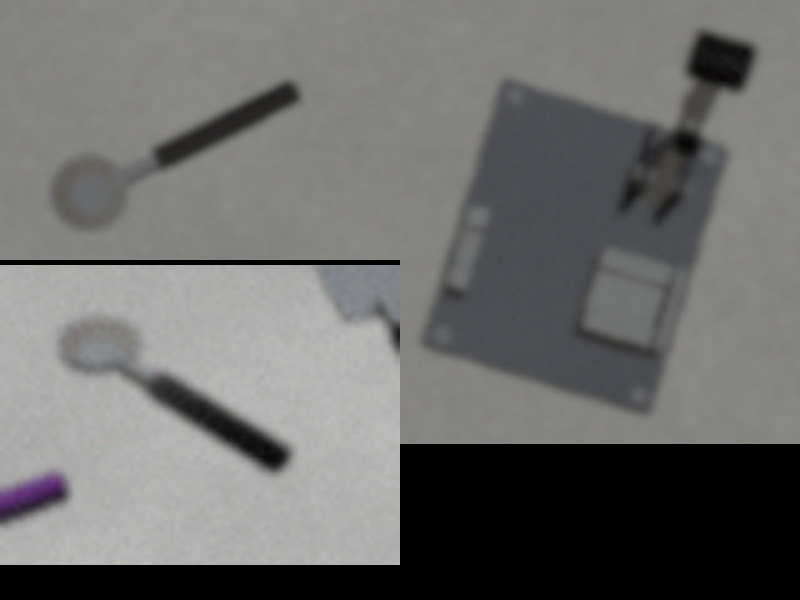

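The crop confirms it: round steel bowl and black handle (top crop, bowl (90,190), handle end (295,92)). The short block is on the left and the long block with its stop on the right, with the open clamp above.

```bash
cat >> h.py <<'E'
from scipy.spatial.transform import Rotation as R
np.set_printoptions(precision=3,suppress=True)
def go(pos,rpy=None):
    s=r.state(); Rc=R.from_euler("xyz",s["tool_rot"]); d=np.array(pos)-s["eef_pos"]
    Rt=R.from_euler("xyz",rpy) if rpy is not None else Rc
    t=(Rc.inv()*Rt).as_rotvec()/.08
    print("turn",t,"| shift old axes",Rc.inv().apply(d)/.05,"| new axes",Rt.inv().apply(d)/.05)
E
python3 - <<'E'
from h import *
C=np.array([[103,80],[328,150],[250,412],[22,345]])/4.444+[255,100]
N=np.array([[47,-130],[-117,-130],[-117,65],[47,65]])/1e3
W=np.array([onz("top",*c,.012)[:2] for c in C])
a,b=N-N.mean(0),W-W.mean(0); yaw=np.arctan2((a[:,0]*b[:,1]-a[:,1]*b[:,0]).sum(),(a*b).sum())
M=lambda p:W.mean(0)+R.from_euler("z",yaw).as_matrix()[:2,:2]@(np.array(p)-N.mean(0))
print("yaw",yaw,"seat",M([0,0]),"stop",M([-.1,0]),"hinge",M([-.07,-.075]),"knob",M([-.07,-.125]),"res",np.array([M(n) for n in N])-W)
print("canister", onz("top",366.8,148.7,.02))
go([.4765,.305,.15],[np.pi,0,2.059])
E
```

```text
yaw 1.2875691675950574 seat [ 0.527 -0.049] stop [ 0.499 -0.145] hinge [ 0.58  -0.137] knob [ 0.628 -0.151] res [[ 0.002  0.   ]
 [ 0.002 -0.001]
 [-0.003 -0.   ]
 [-0.001  0.001]]
canister [ 0.572 -0.311  0.02 ]
turn [-0.    -0.001 10.073] | shift old axes [-7.502 -4.528  1.815] | new axes [-8.461  2.276  1.815]
```

Request:
move_arm --pt "0 0 0 -0.9 -0.55 0.1 60" --pt "0 0 0 -0.95 -0.57 0.2 60" --pt "0 0 0 -0.95 -0.57 0.25 60" --pt "0 0 0 -0.95 -0.57 0.25 60" --pt "0 0 0 -0.95 -0.57 0.25 60" --pt "0 0 0 -0.95 -0.57 0.25 60" --pt "0 0 0 -0.95 -0.57 0.25 60" --pt "0 0 0 -0.9 -0.56 0.25 60" --pt "0 0 1 0 0 0 60" --pt "0 0 1 0 0 0 60"

```text
time: 2.65
eef_pos: [0.4772, 0.3038, 0.1505]
tool_rot: [-3.141, -0.0, 2.7]
wrist_force: [0.5, 0.9, 0.7]
gripper_width: 0.0602
grip_force: 0.0
```

Request:
move_arm --pt "0 0 1 0 0 0 50" --pt "0 0 1 0 0 0 50" --pt "0 0 1 0 0 0 50" --pt "0 0 1 0 0 0 50" --pt "0 0 1 0 0 0 50" --pt "0 0 1 0 0 0 50" --pt "0 0 1 0 0 0 50" --pt "0 0 1 0 0 0 50" --pt "0 0 0 0 0 0 50"

```text
time: 3.78
eef_pos: [0.4764, 0.3051, 0.1508]
tool_rot: [3.141, 0.0, 2.066]
wrist_force: [0.3, -0.5, 0.2]
gripper_width: 0.0501
grip_force: 0.0
```

```bash
python3 - <<'E'
from h import *
s=r.state(); print(s["time"],s["eef_pos"],s["tool_rot"],s["q"],s["gripper_width"])
go([.4765,.305,.017],[np.pi,0,2.059])
c=r.snapshot("side"); cv2.imwrite("pics/s2.png",cv2.resize(c[100:200,180:320],(700,500),interpolation=cv2.INTER_CUBIC))
E
```

```text
3.775 [0.476 0.305 0.151] [3.141 0.    2.066] [-0.513  0.428 -0.131  1.853  0.071  0.865 -0.183] 0.050101148671226024
turn [0.004 0.    0.085] | shift old axes [-0.003 -0.001  2.677] | new axes [-0.003 -0.     2.677]
```

View pics/s2.png

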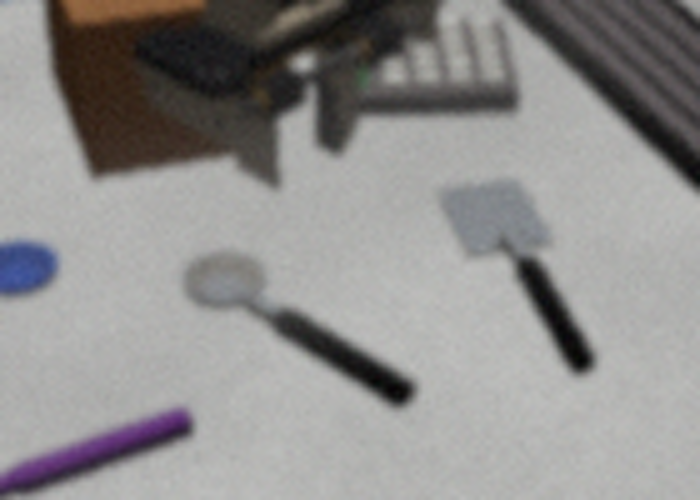

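The fingers hang at about (260,160) and (340,140) in the crop, at height. The spoon handle from (280,320) to (405,390) is free, and the computed target agrees. Descending to grip.

Request:
move_arm --pt "0 0 0.1 0 0 0.6 50" --pt "0 0 0 0 0 0.8 50" --pt "0 0 0 0 0 0.7 50" --pt "0 0 0 0 0 0.4 50" --pt "0 0 0 0 0 0.17 50" --pt "0 0 0 0 0 0 40" --pt "0 0 0 0 0 0 10" --pt "0 0 0 0 0 0 10" --pt "0 0 0 0 0 0 10" --pt "0 0 0 0 0 0 10" --newtons 25

```text
time: 5.08
eef_pos: [0.4768, 0.3052, 0.018]
tool_rot: [3.141, -0.0, 2.057]
wrist_force: [-1.7, -0.2, 6.9]
gripper_width: 0.0175
grip_force: 25.0
```

```bash
python3 - <<'E'
from h import *
s=r.state(); print(s["time"],s["eef_pos"],s["tool_rot"],s["gripper_width"],s["grip_force"],s["wrist_force"])
E
```

```text
5.075 [0.477 0.305 0.018] [ 3.141 -0.     2.057] 0.017516222434048462 24.95281308889389 [-1.667 -0.214  6.935]
```

Request:
move_arm --pt "0 0 0 0 0 -0.4 10" --pt "0 0 0 0 0 -0.8 10" --pt "0 0 0 0 0 -0.9 10" --pt "0 0 0 0 0 -0.7 10" --pt "0 0 1 0 0 0 10" --pt "0 0 1 0 0 0 10" --pt "0 0 1 0 0 0 10" --pt "0 0 1 0 0 0 10" --pt "0 0 1 0 0 0 10" --pt "0 0 1 0 0 0 10"

```text
time: 6.32
eef_pos: [0.4764, 0.305, 0.1583]
tool_rot: [3.141, -0.001, 1.574]
wrist_force: [-1.1, 0.3, -1.2]
gripper_width: 0.0177
grip_force: 24.9
```

Request:
move_arm --pt "0 0 1 0 0 0 10" --pt "0 0 1 0 0 0 10" --pt "0 0 1 0 0 0 10" --pt "0 0 0.65 0 0 0 10" --pt "0 0 0 0 0 0 10"

```text
time: 6.95
eef_pos: [0.4764, 0.3051, 0.1581]
tool_rot: [3.141, -0.001, 1.285]
wrist_force: [-0.7, 0.6, -0.8]
gripper_width: 0.0177
grip_force: 25.0
```

```bash
python3 - <<'E'
from h import *
s=r.state(); print(s["time"],s["eef_pos"],s["tool_rot"],s["gripper_width"],s["wrist_force"])
go([.528,-.044,.15],[np.pi,0,1.285])
E
```

```text
6.95 [0.476 0.305 0.158] [ 3.141 -0.001  1.285] 0.01765649034028817 [-0.707  0.611 -0.763]
turn [ 0.004 -0.009  0.006] | shift old axes [-6.409  2.955  0.159] | new axes [-6.407  2.959  0.163]
```

Request:
move_arm --pt "0 0 0 -0.5 0.23 0 10" --pt "0 0 0 -0.9 0.42 0 10" --pt "0 0 0 -0.95 0.44 0 10" --pt "0 0 0 -0.95 0.44 0 10" --pt "0 0 0 -0.95 0.44 0 10" --pt "0 0 0 -0.95 0.44 0 10" --pt "0 0 0 -0.8 0.37 0 10" --pt "0 0 0 -0.41 0.18 0 10" --pt "0 0 0 0 0 0 10"

```text
time: 8.07
eef_pos: [0.5281, -0.0467, 0.1578]
tool_rot: [3.141, 0.0, 1.282]
wrist_force: [-0.6, 0.2, -0.5]
gripper_width: 0.0174
grip_force: 25.0
```

```bash
python3 - <<'E'
from h import *
s=r.state(); print(s["time"],s["eef_pos"],s["tool_rot"],s["gripper_width"])
c=r.snapshot("side"); t=r.snapshot("top")
for k in("side","top"):
    for l in("spoon","spoon_end","nest_seat","nest_stop"): print(k,l,[(np.array(d["point"]),round(d["p"],2)) for d in r.spot_point(k,l)[:3]])
u=np.array([np.cos(1.285),np.sin(1.285),0]); g=s["eef_pos"]
for nm,x in(("end",-.1),("neck",.02),("bowlc",.075)):
    P=g+u*x+[0,0,-.008]; print(nm,np.array(proj("side",P)),np.array(proj("top",P)))
P=np.zeros((600,800,3),np.uint8); P[:,:400]=cv2.resize(c[140:290,260:360],(400,600),interpolation=cv2.INTER_CUBIC)
P[:,400:]=cv2.resize(t[70:220,245:345],(400,600),interpolation=cv2.INTER_CUBIC); cv2.imwrite("pics/s3.png",P)
E
```

```text
8.075 [ 0.528 -0.047  0.158] [3.141 0.    1.282] 0.017401982305906907
side spoon [(array([ 0.528, -0.053,  0.139]), 0.88), (array([ 0.239,  0.478, -0.001]), 0.78), (array([ 0.288,  0.217, -0.002]), 0.6)]
side spoon_end [(array([ 0.501, -0.139,  0.15 ]), 0.77), (array([0.384, 0.234, 0.009]), 0.72), (array([0.175, 0.545, 0.01 ]), 0.59)]
side nest_seat [(array([ 0.526, -0.044,  0.053]), 0.93)]
side nest_stop [(array([ 0.498, -0.141,  0.062]), 0.81)]
top spoon [(array([0.242, 0.479, 0.002]), 0.91), (array([ 0.292,  0.216, -0.002]), 0.56)]
top spoon_end [(array([0.383, 0.236, 0.009]), 0.89), (array([0.172, 0.539, 0.006]), 0.88)]
top nest_seat [(array([ 0.53 , -0.049,  0.058]), 0.75)]
top nest_stop []
end [305.791 229.986] [319.091 165.769]
neck [299.232 193.969] [277.396 152.919]
bowlc [296.646 179.763] [258.304 147.035]
```

View pics/s3.png

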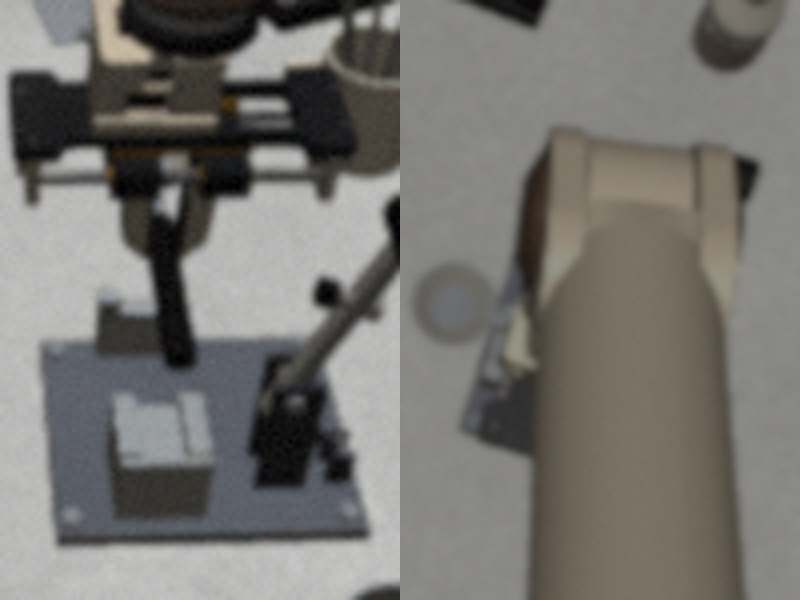

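```bash
python3 - <<'E'
from h import *
q=R.from_euler("z",1.285).as_matrix()
for p in([-.103,-.028,.066],[-.103,.028,.066],[-.05,-.028,.066],[-.05,-.014,.066],[-.05,.014,.066],[-.05,.028,.066],[.03,.028,.066],[.03,.014,.066]):
    P=q@np.array(p)+[.527,-.0485,0]; print(p,(np.array(proj("side",P))-[260,140])*4)
go([.527+.0055*.282,-.0485+.0055*.96,.0735],[np.pi,0,1.285])
E
```

```text
[-0.103, -0.028, 0.066] [215.829 460.569]
[-0.103, 0.028, 0.066] [122.001 462.413]
[-0.05, -0.028, 0.066] [202.849 392.753]
[-0.05, -0.014, 0.066] [180.451 393.163]
[-0.05, 0.014, 0.066] [135.593 393.983]
[-0.05, 0.028, 0.066] [113.134 394.394]
[0.03, 0.028, 0.066] [101.138 302.372]
[0.03, 0.014, 0.066] [122.202 302.026]
turn [-0.001 -0.002  0.012] | shift old axes [0.011 0.008 1.674] | new axes [0.011 0.008 1.674]
```

Request:
move_arm --pt "0 0 0 0.05 0.01 0.3 10" --pt "0 0 0 0 0 0.4 10" --pt "0 0 0 0 0 0.4 10" --pt "0 0 0 0 0 0.3 10" --pt "0 0 0 0 0 0.15 10" --pt "0 0 0 0 0 0.1 10" --pt "0 0 0 0 0 0 10"

```text
time: 9.45
eef_pos: [0.5292, -0.0421, 0.0747]
tool_rot: [-3.142, -0.0, 1.285]
wrist_force: [0.1, -0.4, -1.6]
gripper_width: 0.0177
grip_force: 25.0
```

```bash
python3 - <<'E'
from h import *
c=r.snapshot("side")
s=r.state(); print(s["time"],s["eef_pos"],s["tool_rot"],s["gripper_width"],s["wrist_force"],s["wrist_torque"])
for l in("spoon","spoon_end"): print(l,[(np.array(d["point"]),round(d["p"],2)) for d in r.spot_point("side",l)[:1]])
cv2.imwrite("pics/s4.png",cv2.resize(c[150:280,255:365],(508,600),interpolation=cv2.INTER_CUBIC))
E
```

```text
9.5 [ 0.53  -0.042  0.075] [ 3.141 -0.     1.285] 0.017575585661759974 [-0.013 -1.347 -1.592] [-0.083  0.117 -0.047]
spoon [(array([ 0.291,  0.216, -0.   ]), 0.92)]
spoon_end [(array([0.384, 0.235, 0.005]), 0.93)]
```

View pics/s4.png

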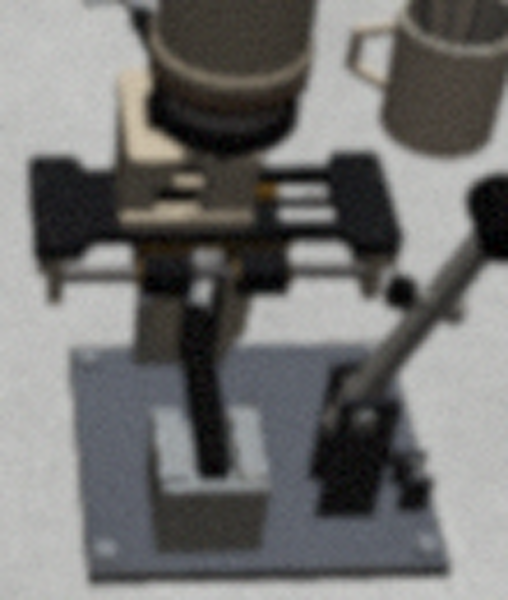

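The handle lies in the channel between the walls (crop x 170–240), with its end at (215,472) just short of the stop. Setting it down and releasing.

Request:
move_arm --pt "0 0 0 0 0 0.03 10" --pt "0 0 0 0 0 0 10" --pt "0 0 0 0 0 0 24" --pt "0 0 0 0 0 0 40" --pt "0 0 0 0 0 0 40" --pt "0 0 0 0 0 -0.5 40" --pt "0 0 0 0 0 -1 40" --pt "0 0 0 0 0 -1 50" --pt "0 0 0 0 0 -1 60" --pt "0 0 0 0 0 -0.5 60"

```text
time: 10.85
eef_pos: [0.5304, -0.0422, 0.2765]
tool_rot: [3.137, -0.001, 1.285]
wrist_force: [0.5, 0.0, -0.6]
gripper_width: 0.0594
grip_force: 0.0
```

```bash
python3 - <<'E'
from h import *
c=r.snapshot("side")
s=r.state(); print(s["time"],s["eef_pos"],s["tool_rot"],s["q"],s["wrist_force"])
for l in("spoon","spoon_end","clamp_knob"): print(l,[(np.array(d["point"]),round(d["p"],2)) for d in r.spot_point("side",l)[:3]])
go([.628,-.15,.281],[np.pi,0,1.285-np.pi/2]); go([.628,-.15,.281],[np.pi,0,1.285])
cv2.imwrite("pics/s5.png",cv2.resize(c[150:280,255:365],(508,600),interpolation=cv2.INTER_CUBIC))
E
```

```text
10.9 [ 0.532 -0.042  0.279] [ 3.134 -0.003  1.285] [-0.121  0.218  0.174  1.824 -0.043  1.095 -0.217] [ 1.118 -0.758  0.948]
spoon [(array([ 0.528, -0.047,  0.055]), 0.89), (array([ 0.582, -0.136,  0.18 ]), 0.68), (array([0.242, 0.478, 0.003]), 0.63)]
spoon_end [(array([0.382, 0.232, 0.01 ]), 0.88), (array([ 0.504, -0.134,  0.067]), 0.7), (array([0.174, 0.546, 0.011]), 0.56)]
clamp_knob [(array([ 0.623, -0.148,  0.222]), 0.72)]
turn [-0.    -0.005 19.633] | shift old axes [-1.514  2.508 -0.16 ] | new axes [ 2.508  1.514 -0.16 ]
turn [ 0.003 -0.003 -0.002] | shift old axes [-1.514  2.508 -0.16 ] | new axes [-1.514  2.508 -0.16 ]
```

View pics/s5.png

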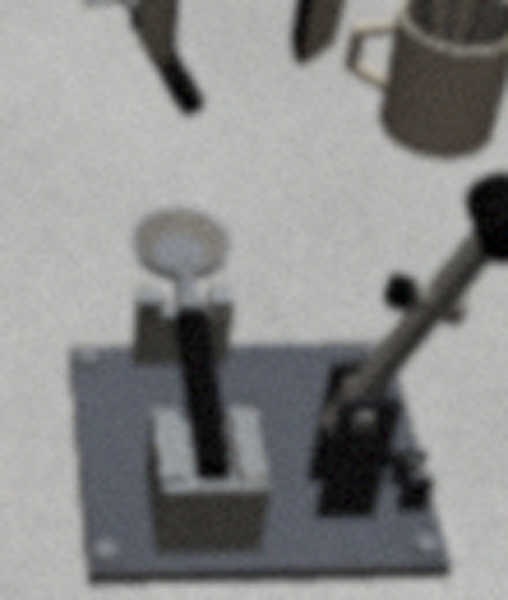

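The spoon is seated: bowl at (180,245) past the short block, neck in the channel, handle end at (215,472). Turning for the knob at about (495,215).

Request:
move_arm --pt "0 0 1 0 0 0 70" --pt "0 0 1 0 0 0 70" --pt "0 0 1 0 0 0 70" --pt "0 0 1 0 0 0 70" --pt "0 0 1 0 0 0 70" --pt "0 0 1 0 0 0 70" --pt "0 0 1 0 0 0 70" --pt "0 0 1 0 0 0 70" --pt "0 0 1 0 0 0 70" --pt "0 0 1 0 0 0 70"

```text
time: 12.3
eef_pos: [0.5279, -0.042, 0.2709]
tool_rot: [-3.14, 0.004, 0.482]
wrist_force: [0.7, -0.1, -0.3]
gripper_width: 0.0699
grip_force: 0.0
```

Request:
move_arm --pt "0 0 1 0 0 0 70" --pt "0 0 1 0 0 0 70" --pt "0 0 1 0 0 0 70" --pt "0 0 1 0 0 0 70" --pt "0 0 1 0 0 0 70" --pt "0 0 1 0 0 0 70" --pt "0 0 1 0 0 0 70" --pt "0 0 1 0 0 0 70" --pt "0 0 1 0 0 0 70" --pt "0 0 0.6 0 0 -0.1 70"

```text
time: 13.55
eef_pos: [0.5276, -0.042, 0.2756]
tool_rot: [3.14, 0.004, -0.285]
wrist_force: [0.9, 0.9, -0.1]
gripper_width: 0.0699
grip_force: 0.0
```

Request:
move_arm --pt "0 0 0 0.6 0.4 0 70" --pt "0 0 0 0.9 0.55 0 70" --pt "0 0 0 0.75 0.45 0 70" --pt "0 0 0 0.2 0.1 0 70" --pt "0 0 0 0 0 0 70"

```text
time: 14.18
eef_pos: [0.625, -0.1484, 0.2761]
tool_rot: [3.141, 0.004, -0.284]
wrist_force: [0.2, 0.5, -0.7]
gripper_width: 0.0701
grip_force: 0.0
```

```bash
python3 - <<'E'
from h import *
c=r.snapshot("side"); r.snapshot("top")
s=r.state(); print(s["time"],s["eef_pos"],s["tool_rot"],s["q"])
for k in("side","top"):
  for l in("clamp_knob","clamp_hinge"): print(k,l,[(np.array(d["point"]),round(d["p"],2)) for d in r.spot_in(k,l)[:2]],[(np.array(d["point"]),round(d["p"],2)) for d in r.spot_point(k,l)[:2]])
print("knob exp side px", (np.array(proj("side",[.627,-.151,.22]))-[255,150])*4.615,"tcp",(np.array(proj("side",s["eef_pos"]))-[255,150])*4.615)
go([.627,-.151,.215],[np.pi,0,1.285-np.pi/2])
th=np.linspace(1.95,0.0,17); y=.135*np.cos(th); z=.135*np.sin(th)
print(np.c_[th[1:],-np.diff(y)/.05,-np.diff(z)/.05])
cv2.imwrite("pics/s6.png",cv2.resize(c[130:260,255:365],(508,600),interpolation=cv2.INTER_CUBIC))
E
```

```text
14.275 [ 0.625 -0.147  0.277] [-3.141  0.003 -0.282] [-0.111  0.445  0.416  1.554 -0.189  1.185 -1.513]
side clamp_knob [(array([ 0.609, -0.143,  0.184]), 0.73)] [(array([ 0.623, -0.146,  0.222]), 0.94), (array([ 0.502, -0.133,  0.067]), 0.34)]
side clamp_hinge [(array([ 0.561, -0.139,  0.011]), 0.71)] [(array([ 0.582, -0.139,  0.092]), 0.87)]
top clamp_knob [(array([ 0.604, -0.139,  0.177]), 0.63)] [(array([ 0.629, -0.152,  0.22 ]), 0.51)]
top clamp_hinge [(array([ 0.559, -0.076,  0.012]), 0.73)] [(array([ 0.58 , -0.129,  0.093]), 0.86)]
knob exp side px [505.137 219.52 ] tcp [523.046 120.681]
turn [-0.004 -0.005  0.04 ] | shift old axes [0.04  0.054 1.271] | new axes [0.04  0.053 1.271]
[[ 1.828 -0.312 -0.103]
 [ 1.706 -0.323 -0.064]
 [ 1.584 -0.328 -0.024]
 [ 1.462 -0.328  0.016]
 [ 1.341 -0.324  0.055]
 [ 1.219 -0.315  0.094]
 [ 1.097 -0.301  0.132]
 [ 0.975 -0.283  0.168]
 [ 0.853 -0.26   0.201]
 [ 0.731 -0.234  0.231]
 [ 0.609 -0.204  0.258]
 [ 0.488 -0.171  0.281]
 [ 0.366 -0.136  0.299]
 [ 0.244 -0.099  0.314]
 [ 0.122 -0.06   0.323]
 [ 0.    -0.02   0.328]]
```

View pics/s6.png

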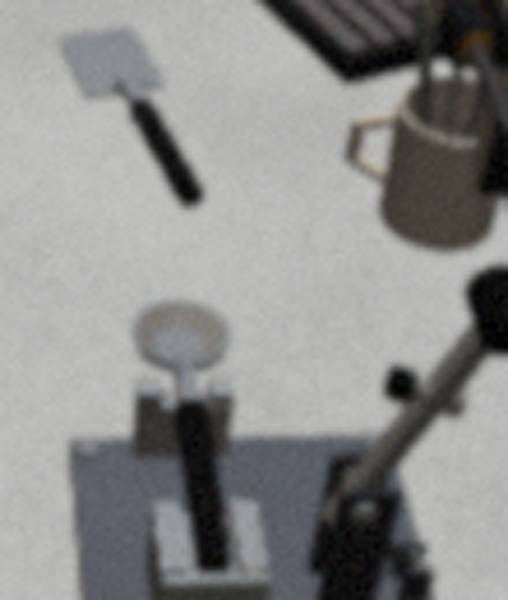

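Request:
move_arm --pt "0 0 0 0.03 0.05 0.3 70" --pt "0 0 0 0 0 0.4 70" --pt "0 0 0 0 0 0.35 70" --pt "0 0 0 0 0 0.2 70" --pt "0 0 0 0 0 0 45" --pt "0 0 0 0 0 0 20" --pt "0 0 0 0 0 0 20" --pt "0 0 0 0 0 0 20" --pt "0 0 0 0 0 0 20" --newtons 15

```text
time: 15.8
eef_pos: [0.6277, -0.1491, 0.2164]
tool_rot: [-3.139, -0.001, -0.282]
wrist_force: [1.8, 4.3, 2.1]
gripper_width: 0.0361
grip_force: 15.0
```

Request:
move_arm --pt "0 0 0 -0.31 0 -0.1 20" --pt "0 0 0 -0.32 0 -0.06 20" --pt "0 0 0 -0.33 0 -0.02 20" --pt "0 0 0 -0.33 0 0.02 20" --pt "0 0 0 -0.32 0 0.06 20" --pt "0 0 0 -0.32 0 0.09 20" --pt "0 0 0 -0.3 0 0.13 20" --pt "0 0 0 -0.28 0 0.17 20" --pt "0 0 0 0 0 0 20"

```text
time: 16.92
eef_pos: [0.5056, -0.1132, 0.2016]
tool_rot: [-3.138, 0.001, -0.281]
wrist_force: [-2.0, 8.3, 5.5]
gripper_width: 0.0361
grip_force: 15.0
```

```bash
cat >> h.py <<'E'
def nest(P):
    return R.from_euler("z",-1.285).apply(np.array(P)-[.527,-.0485,0])
E
python3 - <<'E'
from h import *
s=r.state(); p=nest(s["eef_pos"]+np.array([0,0,.005])); print(s["eef_pos"],p,"theta",np.arctan2(p[2]-.095,p[1]+.075),"rad",np.hypot(p[2]-.095,p[1]+.075),s["wrist_force"])
E
```

```text
[ 0.506 -0.113  0.202] [-0.068  0.002  0.207] theta 0.9649600179230391 rad 0.13576003068287285 [-2.018  8.284  5.525]
```

Request:
move_arm --pt "0 0 0 -0.26 -0.02 0.2 20" --pt "0 0 0 -0.23 0 0.23 20" --pt "0 0 0 -0.2 0 0.26 20" --pt "0 0 0 -0.17 0 0.28 20" --pt "0 0 0 -0.14 0 0.3 20" --pt "0 0 0 -0.1 0 0.31 20" --pt "0 0 0 -0.06 0 0.32 20" --pt "0 0 0 -0.02 0 0.3 20" --pt "0 0 0 0 0 0 20"

```text
time: 18.05
eef_pos: [0.4473, -0.096, 0.0894]
tool_rot: [-3.14, 0.006, -0.282]
wrist_force: [-0.5, 8.9, -6.2]
gripper_width: 0.0361
grip_force: 15.0
```

```bash
python3 - <<'E'
from h import *
s=r.state(); p=nest(s["eef_pos"]+np.array([0,0,.005])); print(s["eef_pos"],p,"theta",np.arctan2(p[2]-.095,p[1]+.075),"rad",np.hypot(p[2]-.095,p[1]+.075),s["wrist_force"])
E
```

```text
[ 0.447 -0.096  0.089] [-0.068  0.063  0.094] theta -0.004106081676873966 rad 0.13811205407481675 [-0.54   8.93  -6.187]
```

Request:
move_arm --pt "0 0 0 0 0 0 45" --pt "0 0 0 0 0 0 60" --pt "0 0 0 0 0 0 60" --pt "0 0 0 0 0 0 60" --pt "0 0 0 0 0 0 60" --pt "0 0 0 0 0 0 60" --pt "0 0 0 0 0 0 60" --pt "0 0 0 0 0 0 60" --pt "0 0 0 0 0 0 60" --pt "0 0 0 0 0 0 60"

```text
time: 19.3
eef_pos: [0.4497, -0.0986, 0.0912]
tool_rot: [3.142, 0.0, -0.283]
wrist_force: [-0.4, 0.2, 0.2]
gripper_width: 0.06
grip_force: 0.0
```

```bash
python3 - <<'E'
from h import *
s=r.state(); print(s["time"],s["eef_pos"],s["wrist_force"],s["gripper_width"])
c=r.snapshot("side")
for l in("clamp_knob","clamp_foot","spoon","spoon_end"):
    print(l,[(nest(d["point"]),round(d["p"],2)) for d in r.spot_point("side",l)[:2]])
cv2.imwrite("pics/s7.png",cv2.resize(c[150:280,255:365],(508,600),interpolation=cv2.INTER_CUBIC))
E
```

```text
19.3 [ 0.45  -0.099  0.091] [-0.389  0.229  0.192] 0.059980610932523895
clamp_knob []
clamp_foot [(array([-0.07 , -0.078,  0.091]), 0.69), (array([-0.067,  0.005,  0.079]), 0.65)]
spoon [(array([0.426, 0.423, 0.001]), 0.79), (array([ 0.191,  0.303, -0.003]), 0.6)]
spoon_end [(array([0.231, 0.219, 0.009]), 0.81), (array([-0.099,  0.001,  0.061]), 0.72)]
```

View pics/s7.png

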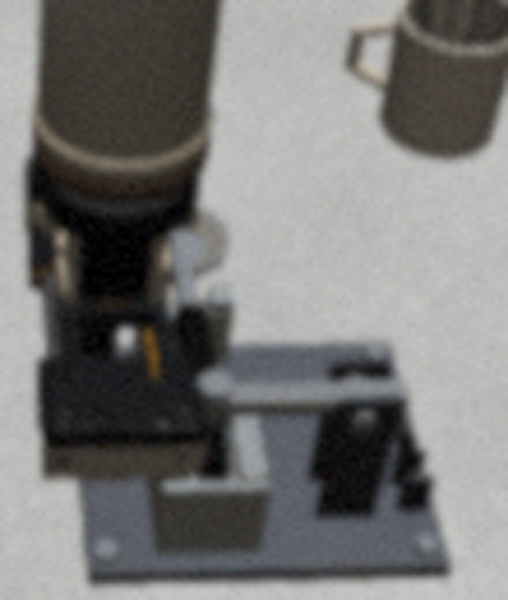

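The clamp arm lies level on the handle, foot at about (215,385). It is shut and the fingers exert no force. Regripping and swinging it open.

Request:
move_arm --pt "0 0 0 0 -0.05 0 60" --pt "0 0 0 0 0 0 45" --pt "0 0 0 0 0 0 20" --pt "0 0 0 0 0 0 20" --pt "0 0 0 0 0 0 20" --newtons 20

```text
time: 20.18
eef_pos: [0.4503, -0.0967, 0.0912]
tool_rot: [3.141, -0.0, -0.284]
wrist_force: [-0.1, -1.9, -0.1]
gripper_width: 0.0358
grip_force: 20.0
```

Request:
move_arm --pt "0 0 0 0.02 0 -0.33 20" --pt "0 0 0 0.06 0 -0.32 20" --pt "0 0 0 0.1 0 -0.31 20" --pt "0 0 0 0.14 0 -0.3 20" --pt "0 0 0 0.17 0 -0.28 20" --pt "0 0 0 0.2 0 -0.26 20" --pt "0 0 0 0.23 0 -0.23 20" --pt "0 0 0 0.26 0 -0.2 20" --pt "0 0 0 0 0 0 20"

```text
time: 21.3
eef_pos: [0.5084, -0.1138, 0.2042]
tool_rot: [3.141, -0.002, -0.284]
wrist_force: [-5.5, -1.6, 7.1]
gripper_width: 0.0362
grip_force: 20.0
```

```bash
python3 - <<'E'
from h import *
s=r.state(); p=nest(s["eef_pos"]+np.array([0,0,.005])); print(s["eef_pos"],p,"theta",np.arctan2(p[2]-.095,p[1]+.075),"rad",np.hypot(p[2]-.095,p[1]+.075),s["wrist_force"],s["gripper_width"])
E
```

```text
[ 0.508 -0.114  0.204] [-0.068 -0.001  0.209] theta 0.9931449371935945 rad 0.13637047036099573 [-5.547 -1.632  7.092] 0.03620103152229406
```

Request:
move_arm --pt "0 0 0 0.28 0 -0.16 20" --pt "0 0 0 0.3 0 -0.13 20" --pt "0 0 0 0.32 0 -0.09 20" --pt "0 0 0 0.32 0 -0.05 20" --pt "0 0 0 0.33 0 -0.01 20" --pt "0 0 0 0.33 0 0.03 20" --pt "0 0 0 0.32 0 0.07 20" --pt "0 0 0 0.29 0 0.1 20" --pt "0 0 0 0 0 0 20" --pt "0 0 0 0 0 0 20"

```text
time: 22.55
eef_pos: [0.63, -0.1497, 0.2162]
tool_rot: [3.14, -0.008, -0.284]
wrist_force: [5.7, -5.2, 0.1]
gripper_width: 0.036
grip_force: 20.0
```

```bash
python3 - <<'E'
from h import *
s=r.state(); p=nest(s["eef_pos"]+np.array([0,0,.005])); print(s["eef_pos"],p,"theta",np.arctan2(p[2]-.095,p[1]+.075),"rad",np.hypot(p[2]-.095,p[1]+.075),s["wrist_force"],s["gripper_width"])
E
```

```text
[ 0.63  -0.15   0.216] [-0.068 -0.127  0.221] theta 1.964089062885425 rad 0.1366306230484583 [ 5.745 -5.22   0.113] 0.035999152051100124
```

Request:
move_arm --pt "0 0 0 0 0 0 50" --pt "0 0 0 0 0 0 70" --pt "0 0 0 0 0 0 70" --pt "0 0 0 0 0 -0.4 70" --pt "0 0 0 0 0 -0.6 70" --pt "0 0 0 0 0 -0.4 70" --pt "0 0 0 -0.6 -0.5 0 60" --pt "0 0 0 -0.7 -0.6 0 60" --pt "0 0 0 -0.6 -0.6 0 60" --pt "0 0 -1 0 0 0 60"

```text
time: 23.8
eef_pos: [0.5584, -0.035, 0.2863]
tool_rot: [-3.139, -0.0, -0.196]
wrist_force: [0.3, -0.2, 0.8]
gripper_width: 0.0602
grip_force: 0.0
```

Request:
move_arm --pt "0 0 -1 0 0 0 60" --pt "0 0 -1 0 0 0 60" --pt "0 0 -1 0 0 0 60" --pt "0 0 -1 0 0 0 60" --pt "0 0 -1 0 0 0 60" --pt "0 0 -1 0 0 0 50" --pt "0 0 -1 0 0 0 50" --pt "0 0 -1 0 0 0 50" --pt "0 0 -1 0 0 0 50" --pt "0 0 -1 0 0 0 50"

```text
time: 25.05
eef_pos: [0.5596, -0.0395, 0.2864]
tool_rot: [3.141, -0.002, 0.599]
wrist_force: [-0.1, -0.7, 0.2]
gripper_width: 0.0498
grip_force: 0.0
```

Request:
move_arm --pt "0 0 -1 0 0 0 50" --pt "0 0 -1 0 0 0 50" --pt "0 0 -1 0 0 0 50" --pt "0 0 -1 0 0 0 50" --pt "0 0 -1 0 0 0 50" --pt "0 0 -1 0 0 0 50" --pt "0 0 -1 0 0 0 50" --pt "0 0 -1 0 0 0 50" --pt "0 0 -0.6 0 0 0 50" --pt "0 0 0 0 0 0 50"

```text
time: 26.3
eef_pos: [0.5596, -0.0395, 0.2861]
tool_rot: [3.14, -0.0, 1.284]
wrist_force: [-0.9, -0.3, -1.2]
gripper_width: 0.05
grip_force: 0.0
```

```bash
python3 - <<'E'
from h import *
c=r.snapshot("side")
s=r.state(); print(s["time"],s["eef_pos"],s["tool_rot"],s["gripper_width"])
for l in("clamp_knob","spoon","spoon_end"): print(l,[(nest(d["point"]),round(d["p"],2)) for d in r.spot_point("side",l)[:3]])
s=r.state();go([.531,-.035,.073],[np.pi,0,1.285])
cv2.imwrite("pics/s8.png",cv2.resize(c[150:280,255:365],(508,600),interpolation=cv2.INTER_CUBIC))
E
```

```text
26.35 [ 0.56  -0.039  0.286] [ 3.14  -0.     1.283] 0.049840816068734375
clamp_knob [(array([-0.067, -0.121,  0.221]), 0.78), (array([-0.07 , -0.076,  0.093]), 0.58)]
spoon [(array([ 0.188,  0.3  , -0.002]), 0.72), (array([ 0.001, -0.002,  0.053]), 0.61), (array([0.423, 0.423, 0.   ]), 0.54)]
spoon_end [(array([0.472, 0.507, 0.009]), 0.74), (array([-0.088, -0.   ,  0.065]), 0.73), (array([0.232, 0.218, 0.007]), 0.6)]
turn [ 0.007 -0.002 -0.012] | shift old axes [-0.077 -0.57   4.244] | new axes [-0.076 -0.568  4.244]
```

View pics/s8.png

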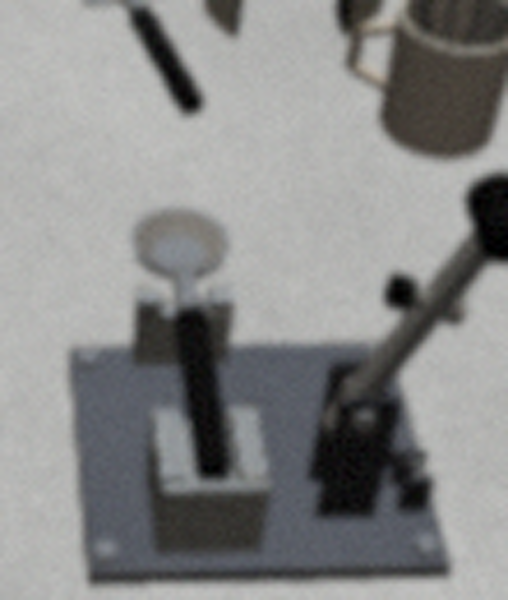

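The spoon is still seated (handle end (215,472)) and the clamp is open (knob (495,215)). Taking the spoon out now.

Request:
move_arm --pt "0 0 0 -0.08 -0.57 0.3 50" --pt "0 0 0 0 0 0.9 50" --pt "0 0 0 0 0 1 50" --pt "0 0 0 0 0 0.9 50" --pt "0 0 0 0 0 0.6 50" --pt "0 0 0 0 0 0.35 50" --pt "0 0 0 0 0 0.15 45" --pt "0 0 0 0 0 0.04 40"

```text
time: 27.5
eef_pos: [0.5313, -0.0352, 0.0731]
tool_rot: [3.141, -0.0, 1.285]
wrist_force: [-0.2, 0.1, -0.3]
gripper_width: 0.0414
grip_force: 0.0
```

Request:
move_arm --pt "0 0 0 0 0 0 25" --pt "0 0 0 0 0 0 10" --pt "0 0 0 0 0 0 10" --pt "0 0 0 0 0 0 10" --newtons 35

```text
time: 28.0
eef_pos: [0.5312, -0.0351, 0.0734]
tool_rot: [3.141, -0.0, 1.285]
wrist_force: [-1.4, -0.2, 5.0]
gripper_width: 0.0177
grip_force: 35.0
```

```bash
python3 - <<'E'
from h import *
s=r.state(); print(s["time"],s["eef_pos"],nest(s["eef_pos"]),s["tool_rot"],s["gripper_width"],s["grip_force"],s["wrist_force"],s["q"])
E
```

```text
28.0 [ 0.531 -0.035  0.073] [ 0.014 -0.     0.073] [ 3.141 -0.     1.285] 0.01765836747498802 34.99527454376221 [-1.353 -0.184  4.987] [-0.092  0.495  0.132  1.983 -0.101  0.668 -0.182]
```

Request:
move_arm --pt "0 0 0 0 0 0 30" --pt "0 0 0 0 0 0 40" --pt "0 0 0 0 0 0 40" --pt "0 -0.9 0 -0.08 0 0 40" --pt "0 -0.9 0 0 0 0 40" --pt "0 -1 0 0 0 0 40" --pt "0 -1 0 0 0 0 40" --pt "0 -1 0 0 0 0 40" --pt "0 -1 0 0 0 0 40" --pt "0 -0.7 0 0 0 0 40"

```text
time: 29.25
eef_pos: [0.5296, -0.0381, 0.0724]
tool_rot: [-3.141, 0.522, 1.286]
wrist_force: [-0.3, -0.1, -0.6]
gripper_width: 0.0399
grip_force: 0.0
```

```bash
python3 - <<'E'
from h import *
s=r.state(); print(s["time"],s["eef_pos"],nest(s["eef_pos"]),s["tool_rot"],s["q"],s["wrist_force"])
go([.527+.01*.282,-.0485+.01*.96,.066])
for k in("top","side"):
  r.snapshot(k)
  for i in range(3): print(k,[(np.array(d["point"]),round(d["p"],2)) for d in r.spot_point(k,"canister")[:2]],[np.array(d["point"]) for d in r.spot_in(k,"canister")[:1]])
g=r.trace("top","canister")
if g:
  m=g[0]["region"].astype(np.uint8); ys,xs=np.nonzero(m); print(g[0]["p"],xs.min(),xs.max(),ys.min(),ys.max(),m.sum())
  # silhouette = hull of rim disc (z=.078) and base disc; fit centre
  from scipy.optimize import minimize
  a=np.linspace(0,2*np.pi,40)
  def f(c):
    P=[proj("top",[c[0]+.04*np.cos(t),c[1]+.04*np.sin(t),z]) for z in(0,.078) for t in a]
    h=cv2.convexHull((np.array(P)*16).astype(np.int32)); M=np.zeros_like(m); cv2.fillPoly(M,[h],1,shift=4); return (M^m).sum()
  b=min(((f((x,y)),x,y) for x in np.arange(.556,.582,.002) for y in np.arange(-.322,-.294,.002))); print("fit",b)
E
```

```text
29.25 [ 0.53  -0.038  0.072] [0.011 0.    0.072] [-3.141  0.522  1.286] [-0.559  0.686  0.388  1.849  0.264  0.926 -0.693] [-0.337 -0.105 -0.641]
turn [0. 0. 0.] | shift old axes [0.051 0.008 0.117] | new axes [0.051 0.008 0.117]
top [(array([ 0.564, -0.303,  0.001]), 0.79), (array([ 0.531, -0.049,  0.057]), 0.24)] [array([ 0.565, -0.308,  0.024])]
top [(array([ 0.564, -0.303,  0.001]), 0.79), (array([ 0.531, -0.049,  0.057]), 0.24)] [array([ 0.565, -0.308,  0.024])]
top [(array([ 0.564, -0.303,  0.001]), 0.79), (array([ 0.531, -0.049,  0.057]), 0.24)] [array([ 0.565, -0.308,  0.024])]
side [(array([ 0.569, -0.306,  0.   ]), 0.82)] [array([ 0.571, -0.307,  0.042])]
side [(array([ 0.569, -0.306,  0.   ]), 0.82)] [array([ 0.571, -0.307,  0.042])]
side [(array([ 0.569, -0.306,  0.   ]), 0.82)] [array([ 0.571, -0.307,  0.042])]
0.91 351 383 134 163 736Traceback (most recent call last):
  File "<stdin>", line 16, in <module>
  File "<stdin>", line 16, in <genexpr>
  File "<stdin>", line 14, in f
  File "h.py", line 9, in proj
    p=r.camera_params(cam); f=192/np.tan(np.radians(p["fovy"])/2); T=np.array(p["cam_to_world"])
ValueError: time passes only in moves, steps and waits
```

Request:
move_arm --pt "0 0 0 0.04 0 0.11 40" --pt "0 0 0 0 0 0 30" --pt "0 0 0 0 0 0 10" --pt "0 0 0 0 0 0 10" --pt "0 0 0 0 0 0 10" --newtons 40

```text
time: 30.62
eef_pos: [0.5293, -0.0399, 0.0669]
tool_rot: [3.142, 0.52, 1.285]
wrist_force: [0.9, 0.1, -1.2]
gripper_width: 0.0178
grip_force: 40.0
```

```bash
python3 - <<'E'
from h import *
s=r.state(); p=s["eef_pos"]; print(s["time"],p,nest(p),s["tool_rot"],s["gripper_width"],s["grip_force"],s["wrist_force"])
go(p+[0,0,.2])
E
```

```text
30.625 [ 0.529 -0.04   0.067] [0.009 0.    0.067] [3.142 0.52  1.285] 0.017790104563120943 39.999836683273315 [ 0.856  0.051 -1.163]
turn [0. 0. 0.] | shift old axes [-1.987  0.    -3.471] | new axes [-1.987  0.    -3.471]
```

Request:
move_arm --pt "0 0 0 -0.2 0 -0.35 10" --pt "0 0 0 -0.45 0 -0.78 10" --pt "0 0 0 -0.5 0 -0.87 10" --pt "0 0 0 -0.5 0 -0.87 10" --pt "0 0 0 -0.45 0 -0.78 10" --pt "0 0 0 -0.2 0 -0.35 10" --pt "0 1 0 0 0 0 10" --pt "0 1 0 0 0 0 10" --pt "0 1 0 0 0 0 10" --pt "0 1 0 0 0 0 10"

```text
time: 31.88
eef_pos: [0.5288, -0.0406, 0.2992]
tool_rot: [3.14, 0.196, 1.284]
wrist_force: [-0.5, -0.0, -1.4]
gripper_width: 0.0177
grip_force: 40.0
```

Request:
move_arm --pt "0 1 0 0 0 0 10" --pt "0 1 0 0 0 0 10" --pt "0 1 0 0 0 0 10" --pt "0 1 0 0 0 0 10" --pt "0 1 0 0 0 0 10" --pt "0 1 0 0 0 0 10" --pt "0 1 0 0 0 0 10" --pt "0 1 0 0 0 0 10" --pt "0 1 0 0 0 0 10" --pt "0 0 0 0 0 0 10"

```text
time: 33.12
eef_pos: [0.5283, -0.0422, 0.298]
tool_rot: [-3.141, -0.519, 1.282]
wrist_force: [-0.3, 0.6, -0.2]
gripper_width: 0.0176
grip_force: 40.0
```

```bash
python3 - <<'E'
from h import *
r.snapshot("side")
s=r.state(); p=s["eef_pos"]; print(s["time"],p,nest(p),s["tool_rot"],s["q"],s["gripper_width"],s["wrist_force"])
print([(np.array(d["point"]),round(d["p"],2)) for d in r.spot_point("side","spoon_end")])
Rt=R.from_euler("xyz",s["tool_rot"]); g=p-.005*Rt.apply([0,0,1]); sp=R.from_euler("z",1.285)*R.from_euler("y",-(s["tool_rot"][1]*-1+.52)) 
Rel=R.from_euler("xyz",[np.pi,.52,1.285]).inv()*R.from_euler("z",1.285); S=Rt*Rel; u=S.apply([1,0,0]); print("spoon x",u,"end est",g-.105*u)
d=np.array([.282,.96,0]); e=np.array([.567,-.305,0])-.012*d
for z in(.11,.02): go(e+[0,0,z]+.105*u+.005*Rt.apply([0,0,1]))
E
```

```text
33.175 [ 0.529 -0.041  0.298] [0.007 0.    0.298] [ 3.141 -0.519  1.284] [-0.013  0.242  0.433  1.88  -0.667  1.203  0.424] 0.01741404573030147 [ 0.659  1.05  -0.235]
[(array([ 0.519, -0.086,  0.213]), 0.73), (array([0.175, 0.549, 0.011]), 0.71), (array([0.383, 0.234, 0.008]), 0.63), (array([ 0.53 , -0.049,  0.001]), 0.18)]
spoon x [0.144 0.486 0.862] end est [ 0.513 -0.095  0.212]
turn [0. 0. 0.] | shift old axes [-4.478  2.221 -0.202] | new axes [-4.478  2.221 -0.202]
turn [0. 0. 0.] | shift old axes [-5.37   2.22   1.361] | new axes [-5.37   2.22   1.361]
```

Request:
move_arm --pt "0 0 0 -0.3 0.18 -0.17 10" --pt "0 0 0 -0.45 0.29 -0.26 10" --pt "0 0 0 -0.5 0.32 -0.28 10" --pt "0 0 0 -0.5 0.32 -0.28 10" --pt "0 0 0 -0.5 0.32 -0.28 10" --pt "0 0 0 -0.5 0.32 -0.28 10" --pt "0 0 0 -0.45 0.29 -0.26 10" --pt "0 0 0 -0.27 0.18 -0.16 10" --pt "0 0 0 0 0 0 10"

```text
time: 34.35
eef_pos: [0.5792, -0.2654, 0.2964]
tool_rot: [-3.141, -0.518, 1.283]
wrist_force: [-0.2, -0.1, -0.6]
gripper_width: 0.0177
grip_force: 40.0
```

```bash
python3 - <<'E'
from h import *
c=r.snapshot("side"); cv2.imwrite("pics/s9.png",c)
s=r.state(); p=s["eef_pos"]; print(s["time"],p,s["tool_rot"],s["q"],s["gripper_width"],s["wrist_force"])
for l in("spoon_end","canister","clamp_knob","spoon","tin"): print(l,[(np.array(d["point"]),round(d["p"],2)) for d in r.spot_point("side",l)[:3]])
Rt=R.from_euler("xyz",s["tool_rot"]); g=p-.005*Rt.apply([0,0,1])
Rel=R.from_euler("xyz",[np.pi,.52,1.285]).inv()*R.from_euler("z",1.285); S=Rt*Rel; u=S.apply([1,0,0]); print("spoon x",u,"end est",g-.105*u)
d=np.array([.282,.96,0]); e=np.array([.567,-.305,0])-.012*d
for z in(.1,.02): go(e+[0,0,z]+.105*u+.005*Rt.apply([0,0,1]))
E
```

```text
34.4 [ 0.579 -0.264  0.297] [-3.141 -0.519  1.284] [ 0.304  0.558  0.505  1.473 -0.714  1.488  0.668] 0.01775033714181128 [-0.908  0.753 -0.584]
spoon_end [(array([0.17 , 0.544, 0.01 ]), 0.8), (array([0.38 , 0.233, 0.008]), 0.7), (array([ 0.565, -0.309,  0.212]), 0.64)]
canister []
clamp_knob []
spoon [(array([ 0.581, -0.258,  0.287]), 0.76), (array([0.237, 0.477, 0.001]), 0.72), (array([0.289, 0.22 , 0.001]), 0.63)]
tin [(array([ 0.419, -0.317,  0.001]), 0.63), (array([ 0.527, -0.048,  0.053]), 0.62)]
spoon x [0.144 0.486 0.862] end est [ 0.564 -0.317  0.21 ]
turn [0. 0. 0.] | shift old axes [-1.123  0.003  1.916] | new axes [-1.123  0.003  1.916]
turn [0. 0. 0.] | shift old axes [-1.918  0.003  3.304] | new axes [-1.918  0.003  3.304]
```

Request:
move_arm --pt "0 0 0 -0.25 0 0.43 10" --pt "0 0 0 -0.4 0 0.7 10" --pt "0 0 0 -0.4 0 0.7 10" --pt "0 0 0 -0.3 0 0.5 10" --pt "0 0 0 -0.2 0 0.35 10" --pt "0 0 0 -0.15 0 0.26 10" --pt "0 0 0 -0.1 0 0.17 10" --pt "0 0 0 0 0 0 10"

```text
time: 35.65
eef_pos: [0.5791, -0.2638, 0.1169]
tool_rot: [-3.141, -0.52, 1.285]
wrist_force: [0.4, 0.6, -1.0]
gripper_width: 0.0176
grip_force: 40.0
```

```bash
python3 - <<'E'
from h import *
c=r.snapshot("side"); r.snapshot("top")
s=r.state(); p=s["eef_pos"]; print(s["time"],p,s["tool_rot"],s["gripper_width"],s["wrist_force"],s["wrist_torque"])
for k in("side","top"):
  for l in("canister","clamp_knob","spoon_end"): print(k,l,[(np.array(d["point"]),round(d["p"],2)) for d in r.spot_point(k,l)[:3]])
Rt=R.from_euler("xyz",s["tool_rot"]); g=p-.005*Rt.apply([0,0,1]); print("end est",g-.105*np.array([.144,.486,.862]))
E
```

```text
35.75 [ 0.58  -0.264  0.118] [ 3.14  -0.52   1.286] 0.017820091715147212 [-0.059 -0.294 -0.948] [-0.753  0.284 -0.047]
side canister [(array([ 0.566, -0.307, -0.002]), 0.9)]
side clamp_knob [(array([ 0.626, -0.145,  0.219]), 0.65)]
side spoon_end [(array([0.171, 0.545, 0.011]), 0.86), (array([ 0.569, -0.309,  0.031]), 0.58), (array([0.382, 0.237, 0.009]), 0.56)]
top canister [(array([ 0.562, -0.305,  0.   ]), 0.77)]
top clamp_knob [(array([ 0.63 , -0.152,  0.22 ]), 0.82)]
top spoon_end [(array([0.172, 0.539, 0.007]), 0.92), (array([ 0.565, -0.314,  0.029]), 0.75), (array([0.384, 0.24 , 0.007]), 0.56)]
end est [ 0.564 -0.318  0.032]
```

Request:
move_arm --pt "0 0 0 -0.12 0 0.2 10" --pt "0 0 0 0 0 0 10" --pt "0 0 0 0 0 0 22" --pt "0 0 0 0 0 0 34" --pt "0 0 0 0 0 0 45" --pt "0 0 0 0 0 0 45" --pt "0 0 0 0 0 -0.3 45" --pt "0 0 0 0 0 -0.6 45" --pt "0 0 0 0 0 -0.8 45" --pt "0 0 0 0 0 -0.8 45"

```text
time: 37.3
eef_pos: [0.5611, -0.3249, 0.2161]
tool_rot: [3.141, -0.519, 1.285]
wrist_force: [-0.2, -1.1, -0.4]
gripper_width: 0.0449
grip_force: 0.0
```

```bash
python3 - <<'E'
from h import *
c=r.snapshot("side"); r.snapshot("top")
s=r.state(); p=s["eef_pos"]; print(s["time"],p,s["gripper_width"],s["wrist_force"])
for k in("side","top"):
  for l in("canister","clamp_knob","spoon_end","spoon","tin"): print(k,l,[(np.array(d["point"]),round(d["p"],2)) for d in r.spot_point(k,l)[:3]])
E
```

```text
37.4 [ 0.562 -0.329  0.22 ] 0.045100375145865956 [-0.148 -0.299  0.602]
side canister []
side clamp_knob [(array([ 0.623, -0.148,  0.223]), 0.88)]
side spoon_end [(array([0.172, 0.545, 0.011]), 0.82), (array([0.384, 0.233, 0.006]), 0.61)]
side spoon [(array([ 0.284,  0.219, -0.001]), 0.87), (array([0.238, 0.476, 0.001]), 0.57)]
side tin [(array([ 0.419, -0.316,  0.001]), 0.83)]
top canister [(array([ 0.565, -0.301,  0.002]), 0.79), (array([ 0.588, -0.136,  0.174]), 0.74)]
top clamp_knob [(array([ 0.63 , -0.153,  0.22 ]), 0.57)]
top spoon_end [(array([ 0.557, -0.336,  0.006]), 0.92), (array([0.385, 0.237, 0.006]), 0.9), (array([0.175, 0.536, 0.005]), 0.88)]
top spoon [(array([ 0.291,  0.216, -0.001]), 0.92), (array([ 0.579, -0.275,  0.075]), 0.73), (array([0.239, 0.48 , 0.002]), 0.58)]
top tin [(array([ 0.417, -0.317,  0.005]), 0.83)]
```

Request:
move_arm --pt "0 0 0 0 0 -0.6 45" --pt "0 0 0 -1 0 -0.5 45" --pt "0 0 0 -0.6 0 -0.6 45" --pt "0 0 0 0 0.6 -0.5 45" --pt "0 0 0 0 0.6 0 45" --pt "0 0 0 0 0.6 0 45" --pt "0 0 0 0 0.6 0 45" --pt "0 0 0 0 0 0 45" --pt "0 0 0 0 0 0 45"

```text
time: 39.02
eef_pos: [0.6408, -0.4767, 0.269]
tool_rot: [-3.14, -0.52, 1.284]
wrist_force: [-1.5, -1.1, -0.6]
gripper_width: 0.0449
grip_force: 0.0
```

```bash
python3 - <<'E'
from h import *
s=r.state(); print(s["time"],s["eef_pos"],s["wrist_force"])
for k in("side","top"):
  c=r.snapshot(k); cv2.imwrite(f"pics/end_{k}.png",c)
  for l in("canister","clamp_knob","spoon_end","spoon","tin","turner"): print(k,l,[(np.array(d["point"]),round(d["p"],2)) for d in r.spot_point(k,l)[:3]])
E
```

```text
39.025 [ 0.641 -0.477  0.269] [-1.51  -1.06  -0.557]
side canister [(array([ 0.566, -0.307, -0.   ]), 0.78), (array([ 0.625, -0.144,  0.221]), 0.39)]
side clamp_knob [(array([ 0.624, -0.148,  0.221]), 0.73)]
side spoon_end [(array([0.173, 0.544, 0.011]), 0.82), (array([ 0.53 , -0.046,  0.   ]), 0.73), (array([0.383, 0.236, 0.008]), 0.69)]
side spoon [(array([ 0.289,  0.219, -0.002]), 0.9), (array([0.24 , 0.476, 0.001]), 0.71), (array([ 0.578, -0.269,  0.081]), 0.68)]
side tin [(array([ 0.421, -0.316, -0.001]), 0.74)]
side turner [(array([ 0.647,  0.305, -0.003]), 0.78)]
top canister [(array([ 0.565, -0.305,  0.001]), 0.74)]
top clamp_knob [(array([ 0.628, -0.154,  0.218]), 0.66)]
top spoon_end [(array([0.173, 0.54 , 0.007]), 0.7), (array([0.382, 0.239, 0.007]), 0.64), (array([ 0.589, -0.137,  0.177]), 0.6)]
top spoon [(array([0.242, 0.477, 0.005]), 0.83), (array([ 0.572, -0.272,  0.076]), 0.77)]
top tin [(array([ 0.418, -0.315,  0.003]), 0.83)]
top turner [(array([0.649, 0.31 , 0.   ]), 0.59)]
```

Request:
move_arm --pt "0 0 0 0.4 0 -0.7 45" --pt "0 0 0 0.4 0 -0.7 45" --pt "0 0 0 0 0 0 45" --pt "0 0 0 0 0 0 45" --pt "0 0 0 0 0 0 45" --pt "0 0 0 0 0 0 45"

```text
time: 40.48
eef_pos: [0.6415, -0.4764, 0.3489]
tool_rot: [-3.139, -0.521, 1.283]
wrist_force: [-0.4, 0.9, 0.3]
gripper_width: 0.045
grip_force: 0.0
```

```bash
python3 - <<'E'
from h import *
s=r.state(); print(s["time"],s["eef_pos"],s["wrist_force"],s["qvel"])
print(r.close_job())
E
```

```text
40.475 [ 0.641 -0.476  0.349] [-0.389  0.862  0.306] [-0.001 -0.004  0.001 -0.008 -0.003  0.002  0.001]
the job is handed in; nothing more can be done
None
```

I handed the job in at 40.5 s, with no verdict returned: the spoon was seated, clamped and released, and by the last camera readings it stands bowl up in the canister, leaning about 0.7 rad, with the clamp open and the tin and turner where they were.

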